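# Set out the entrance cabinet

### The arm

A 6-joint arm with a two-finger parallel gripper is mounted at the origin on the work surface. World frame = base frame: x ahead of the robot, y to its left, z up, the work surface at z = 0. Lengths are in mm, angles in rad, forces in N, time in s.
With the tool pointing down it reaches from about 150 to 775 mm from the base axis. Payload 6.1 kg.
Tool frame: the origin (TCP) lies on the centre line of the jaws, within the pads' length; the fingertips stand 11 mm ahead of it and the grasp point (between the pads) lies 8 mm behind it; z points along the fingers, y is the line along which they close (so a half turn about z gives the same grasp; the last joint's range is limited). The gripper opens to 85 mm and grips with 20 to 120 N. Pads are 22 mm wide; open, the fingers measure 114 mm over their backs; the gripper's body (76 mm by 85 mm) begins 54 mm behind the grasp point. The pads swing forward as they close: fully open they stand 13 mm farther back than shut.
Start: joints at [1.307, 0.126, -0.04, 1.405, 0, 1.571], TCP at [136.888, 506.823, 242.295] pointing down, gripper open.
Joint ranges: [-2.72, 2.72], [-0.95, 1.95], [-1.27, 1.35], [-1.78, 2.02], [-1.46, 1.47], [-3.14, 3.14]. Speed limits (rad/s): [2.39, 2.39, 3.01, 3.14, 3.14, 3.14].

### API

Orientations are given as a unit quaternion [w, x, y, z].
In Python, from station import robot gives the robot as it stands.
- The arm moves only by the tool send_rows, never from a script. Its argument "series" is a list of rows, each a list of 7 numbers: the shift along the tool's x, y, z in mm, then the turn, a rotation vector about the tool's x, y, z in rad, then the gripper command: -1 is shut, 1 is fully open, values between are in proportion. A call has 1 to 10 rows; each row is the pose to reach, as a shift and turn from the pose commanded when the call began, along the tool's axes at that moment; what a row does not reach only later rows make up. A row lasts 1/8 s, in which the tool goes at most 62.5 mm and 10.7 degrees, less where a joint would pass 70% of its speed; a pose out of reach is approached as far as the arm can. A call with a gripper value outside its range is refused whole. The fingers move at their own pace and stop on an object; "force" is the grip in N (left out, the last holds). Time passes only in rows, so rows that repeat a pose let the fingers close. It gives the time, the measured TCP pose, the force, the opening and the grip force at its end, in the units of the state.
- robot.sense(): the state, without advancing time (a new reading comes with each control period).
- robot.capture(name): name is "scene" or "top" or "wrist"; returns a dict with "color" (400x640x3 uint8, blue, green, red), "z_map" (400x640 float32, mm along the optical axis (not along the pixel's ray), 0 where there is no reading), "camera_matrix" (3x3 intrinsics, pixels), "R" (3x3) and "t" (3): a world point X has camera coordinates R X + t; the wrist camera has in their place "hand_eye" (4x4, takes a point from camera to tool coordinates, whose origin is the TCP and whose axes are the flange's). Camera axes: x right, y down, z forward; pixel columns grow to the right and rows downward; lengths in mm; the calibration is good to about 2 mm. A picture is of the moment at which its call begins: read the wrist's pose just before it.
- robot.job_done(): hands the job in; it is judged then, once.
The state is a dict: "time": time; "joint_pos": joint angles; "dq": joint speeds; "joint_efforts": joint torques, N m; "tool_pos": TCP position; "ee_rot": TCP orientation; "contact_force": force on the tool from outside, world axes, zero at the start; "wrist_torque": the same for the moment, N m; "gripper_width": finger opening in mm; "grasp_force": force on a finger pad.
Only numpy, scipy, OpenCV 4.12 (cv2) and the standard library are available. Lean on these libraries where they do the work, as an engineer would, in place of code of your own. Each camera call takes 0.05 s, during which the arm holds its last target. There are 200 camera calls.

### The job

Tidy the display on the entrance cabinet. Move the steel tin off the blue tile coaster and stand it exactly midway between the coaster and the wooden keepsake box, in line with their centres; stand the cobalt vase in the middle of the coaster; stand the red kokeshi doll behind the tin, straight back from the coaster-box row on the side away from the robot, with a gap of about 3 cm to the tin; and lay the nail clipper flat, lever up, in the middle of the box lid, along the lid's long side. Leave the green pot where it is and knock nothing over.

Things in the scene. Friction and masses are not known exactly. Their poses are not given: they have to be found in the camera images.
- coaster: Blue square glazed tile coaster, 84 x 84 mm, 10 mm thick, fixed to the cabinet top. Origin: centre of its underside. It stands in a row with the keepsake box, 340 mm from it centre to centre; its y axis always runs along that row (the box may lie on its +y or its -y side) and its x axis points square to the row, away from the robot. The tin stands on it at the start.
- box: Dark wooden keepsake box with a flat, closed, dark wooden lid, fixed to the cabinet top. 80 mm (its x) by 110 mm (its y, the long side), lid top 50 mm above the origin. Origin: centre of its underside. Brass clasp on its -x face, towards the robot. The lid stays shut.
- tin: Small round stainless steel tin with a ribbed twist cap, 50 mm diameter all the way up, 85 mm tall, about 0.15 kg. Loose; stands upright on the coaster at the start. Origin: centre of its underside.
- vase: Empty cobalt blue glass bud vase, about 0.25 kg, 140 mm tall: body 60 mm diameter up to 75 mm, tapering to a straight round neck of 30 mm diameter from 98 mm up to the rim; foot 52 mm across. Loose, upright. Origin: centre of its underside.
- doll: Wooden kokeshi doll, about 0.09 kg: red cylindrical body 38 mm diameter up to 58 mm, round head of 34 mm diameter with black hair, 92 mm tall in all. Loose, upright. Origin: centre of its underside.
- clipper: Orange plastic nail clipper lying flat, 72 mm long (its x axis), 15 mm wide (y); flat-sided body 12 mm high with a white lever on top (11 mm wide, up to 19 mm high). About 0.03 kg, loose. Origin: centre of its underside.
- pot: Bystander: green round room-scent pot, 54 mm diameter, 52 mm tall, loose. Not to be moved. Origin: centre of its underside.
Not all that is in view belongs to the job. There is more than one size of the vase; the one meant has the size given above. There is more than one size of the tin; the job needs the larger.

How it is judged (in metres and radians):
At the end, for the whole second after the job is handed in: Vase on coaster within 12 mm of centre; tin midway coaster-box within 15 mm; doll 57-91 mm behind the tin, within 20 mm of mid-row sideways; clipper flat on the lid, lever up, within 15 mm and 0.25 rad; all upright, released, at rest; pot within 15 mm of its start (horizontal distance between vase and coaster below 0.012 m and z of vase in the frame of coaster between 0.006 and 0.015 m and ((y of tin in the frame of coaster between 0.155 and 0.185 m and y of doll in the frame of coaster between 0.15 and 0.19 m and y of box in the frame of coaster between 0.29 and 0.39 m) or (y of tin in the frame of coaster between -0.185 and -0.155 m and y of doll in the frame of coaster between -0.19 and -0.15 m and y of box in the frame of coaster between -0.39 and -0.29 m)) and x of tin in the frame of coaster between -0.015 and 0.015 m and height (world z) of each of tin, doll below 0.006 m and x of doll in the frame of coaster between 0.05 and 0.098 m and horizontal distance between doll and tin between 0.057 and 0.091 m and horizontal distance between clipper and box below 0.015 m and z of clipper in the frame of box between 0.045 and 0.057 m and angle between the x axis of clipper and the y axis of box, either way round below 0.25 rad and distance of pot from where it was at the start of the episode below 0.015 m and angle between each of tin, vase, doll, clipper's own z axis and vertical below 0.12 rad and linear speed of each of tin, vase, doll, clipper below 0.02 m/s); the robot touches nothing.
It fails at once if the vase is knocked over (angle between vase's own z axis and vertical above 0.8 rad).
It fails at once if the tin is knocked over (angle between tin's own z axis and vertical above 0.8 rad).
It fails at once if the doll is knocked over (angle between doll's own z axis and vertical above 0.8 rad).
It fails at once if the green pot is knocked over (angle between pot's own z axis and vertical above 0.8 rad).
It fails at once if the green pot is shifted by more than 15 mm (distance of pot from where it was at the start of the episode above 0.015 m).
It also fails if it takes over 109 s, if anything falls off the work surface, if the arm or the gripper's body presses on something with over 40 N, if the wrist force passes 120 N, or if a joint passes its speed limit or range.

## Working session

There is one attempt and no reset: what is moved stays moved. The work goes in short steps, Python scripts to look and compute and a tool call to move; the robot and the scene stay as the last step left them, time stands still between calls to the robot, and variables do not carry over. Pictures are saved under pics/ and viewed, at most 14 in all, crops included, and the job is handed in when it is done.

Besides the shell and the picture viewer there is one more tool, called after "Request:" as a command line: name --pt "numbers of a row" for each row, then --argument value for the rest. send_rows: Moves the arm, as the interface text tells. Its arguments: {"type":"object","properties":{"series":{"type":"array","items":{"type":"array","items":{"type":"number"}}},"force":{"type":"number"}},"required":["series"]}

```bash
mkdir -p pics; ls; python3 - <<'E'
from station import robot
import cv2,numpy as np
s=robot.sense();print({k:np.round(v,3).tolist() for k,v in s.items()})
for n in("scene","top"):
    c=robot.capture(n);cv2.imwrite(f"pics/{n}0.png",c["color"]);np.savez(f"{n}0.npz",**c)
    print(n,c["camera_matrix"].round(1).tolist(),c["R"].round(3).tolist(),c["t"].round(1).tolist())
E
```

```text
pics
{'time': 0.0, 'joint_pos': [1.307, 0.126, -0.041, 1.405, -0.0, 1.571], 'dq': [-0.002, -0.001, -0.001, -0.0, 0.0, -0.001], 'joint_efforts': [-0.001, -43.592, 35.292, 0.017, 0.0, -0.0], 'tool_pos': [136.778, 506.457, 241.512], 'ee_rot': [-0.0, 0.132, 0.991, -0.001], 'contact_force': [0.218, -0.431, 0.712], 'wrist_torque': [0.003, 0.058, 0.019], 'grasp_force': 0.0, 'gripper_width': 85.697}
scene [[465.2, 0.0, 316.2], [0.0, 465.2, 192.7], [0.0, 0.0, 1.0]] [[0.822, 0.57, -0.004], [0.349, -0.509, -0.787], [-0.451, 0.645, -0.617]] [-430.9, -153.3, 1383.3]
top [[485.6, 0.0, 318.0], [0.0, 485.6, 193.9], [0.0, 0.0, 1.0]] [[0.022, -1.0, -0.0], [-0.996, -0.022, -0.092], [0.092, 0.003, -0.996]] [-2.3, 560.8, 1308.2]
```

View pics/scene0.png

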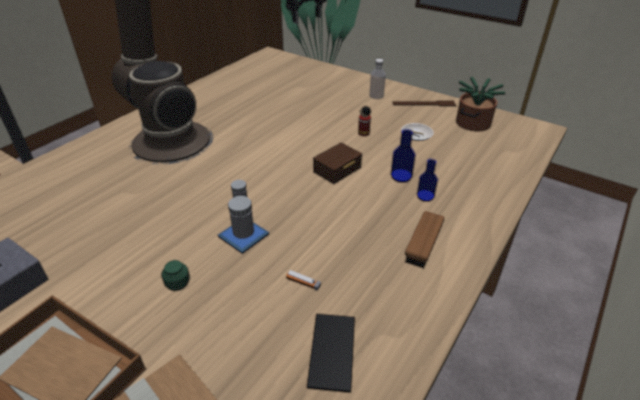

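View pics/top0.png

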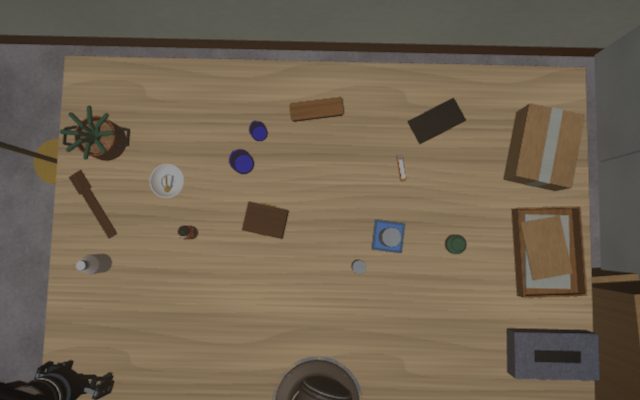

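The scene view shows the tin on the coaster (242,220), with a small tin behind it. The large vase is at (403,158) and the small one at (428,182). The box is at (338,163), the doll at (365,120), the clipper at (303,280) and the pot at (175,275). In the top view these are coaster (388,236), box (265,220), large vase (243,162), doll (187,232), clipper (402,168) and pot (456,244).

```bash
cat > h.py <<'E'
import numpy as np,cv2
def world(c):
    K=c["camera_matrix"];z=c["z_map"].astype(float);v,u=np.mgrid[:400,:640]
    P=np.stack([(u-K[0,2])/K[0,0]*z,(v-K[1,2])/K[1,1]*z,z],-1)
    return (P-c["t"])@c["R"]
E
python3 - <<'E'
from h import *
W={};C={}
for n in("scene","top"):
    C[n]=dict(np.load(n+"0.npz"));W[n]=world(C[n])
t=W["top"]
print("table z",np.median(t[300:330,100:250,2]), np.median(W["scene"][300:330,220:280,2]))
def roi(n,u,v,r): return W[n][v-r:v+r,u-r:u+r].reshape(-1,3),C[n]["color"][v-r:v+r,u-r:u+r].reshape(-1,3)
def circ(P):
    (x,y),r=cv2.minEnclosingCircle(P[:,:2].astype(np.float32));return round(x),round(y),round(r,1)
for nm,u,v,r in [("tin",390,237,22),("stin",359,267,14),("vase",243,162,17),("svase",259,131,13),("doll",187,232,14),("pot",456,244,16),("box",265,220,35),("clip",402,168,18),("coast",388,236,24)]:
    P,c=roi("top",u,v,r);m=P[:,2]>6
    Q=P[m];zt=np.percentile(Q[:,2],97);T=Q[Q[:,2]>zt-7]
    print(nm,"ztop",zt.round(1),"n",len(T),"topmean",T.mean(0).round(1),circ(T),"mid",((Q.min(0)+Q.max(0))/2).round(1))
    if nm in("box","clip"):
        T=T if nm=="box" else Q
        print("  rect",cv2.minAreaRect(T[:,:2].astype(np.float32)))
    if nm=="coast":
        c=c.astype(int);m=(c[:,0]-c[:,2]>50)&(P[:,2]<30);print("  rect",cv2.minAreaRect(P[m][:,:2].astype(np.float32)))
# scene view clusters: coloured points by height
for nm,u,v,r in [("tin",242,215,24),("vase",403,158,26),("svase",428,182,20),("doll",365,120,16),("pot",175,275,17),("box",338,163,28),("clip",303,279,20)]:
    P,c=roi("scene",u,v,r);Q=P[P[:,2]>6];print("scene",nm,"z97",np.percentile(Q[:,2],97).round(1),"min",np.percentile(Q,2,axis=0).round(0),"max",np.percentile(Q,98,axis=0).round(0))
E
```

```text
table z 0.7012801153461963 1.0013715645772736
tin ztop 98.8 n 270 topmean [ 448.6 -172.3  146.9] (447, -99, 106.0) mid [ 448.6 -121.4  680.1]
stin ztop 67.9 n 108 topmean [370.7 -97.5 111.4] (398, -54, 72.9) mid [386.1 -68.1 680.1]
vase ztop 142.5 n 57 topmean [636.6 214.4 182.8] (546, 120, 156.7) mid [565.1 136.6 680.1]
svase ztop 110.3 n 41 topmean [696.5 160.1 259.7] (591, 94, 176.4) mid [600.  111.1 680.1]
doll ztop 92.9 n 80 topmean [449.3 351.9 121.4] (445, 191, 184.2) mid [453.1 208.7 680.1]
pot ztop 56.6 n 127 topmean [ 433.9 -344.5  124.8] (435, -188, 194.9) mid [ 435.2 -202.6  680.2]
box ztop 56.2 n 829 topmean [485.  149.6  76.9] (477, 106, 106.5) mid [487.2 130.  680.1]
  rect ((477.5384521484375, 105.12871551513672), (207.81689453125, 80.16081237792969), 79.20465850830078)
clip ztop 23.0 n 62 topmean [ 621.5 -201.1  126.4] (558, -106, 164.8) mid [ 564.4 -132.1  680.1]
  rect ((542.9002685546875, -139.84268188476562), (105.60511016845703, 344.8774719238281), 52.578094482421875)
coast ztop 98.8 n 270 topmean [ 448.6 -172.3  146.9] (447, -99, 106.0) mid [ 447.  -121.4  680.1]
  rect ((450.18646240234375, -185.20419311523438), (71.28884887695312, 71.49427032470703), 82.69580078125)
scene tin z97 97.6 min [ 376. -221.    9.] max [ 492. -109.   98.]
scene vase z97 137.6 min [595. 159.   8.] max [735. 441. 140.]
scene svase z97 108.3 min [669. 155.   9.] max [756. 222. 110.]
scene doll z97 91.6 min [435. 340.   7.] max [469. 367.  92.]
scene pot z97 54.6 min [ 420. -393.   10.] max [ 462. -347.   55.]
scene box z97 53.9 min [444.  91.   7.] max [536. 201.  54.]
scene clip z97 20.9 min [ 612. -724.    6.] max [1031. -209.  732.]
```

```bash
python3 - <<'E'
from h import *
c=dict(np.load("top0.npz"));W=world(c);Z=c["z_map"];I=c["color"].astype(int)
for nm,u,v,r,H in [("tin",390,237,22,95),("stin",359,267,14,0),("vase",243,162,17,140),("svase",259,131,13,0),("doll",187,232,14,92),("pot",456,244,16,52),("box",265,220,35,50),("clip",402,168,18,19),("coast",388,236,24,10)]:
    s=np.s_[v-r:v+r,u-r:u+r];P=W[s][Z[s]>100];col=I[s][Z[s]>100]
    Q=P[(P[:,2]>6)&(P[:,2]<200)];zt=np.percentile(Q[:,2],97);T=Q[Q[:,2]>zt-8]
    if nm=="clip":T=Q
    if nm=="coast":
        T=P[(col[:,0]-col[:,2]>50)&(P[:,2]<30)]
    (x,y),rr=cv2.minEnclosingCircle(T[:,:2].astype(np.float32))
    print(nm,"ztop",zt.round(1),len(T),"mean",T.mean(0).round(1),"circ",round(x),round(y),round(rr,1))
    if nm in("box","clip","coast"): print("  rect",np.round(np.hstack(cv2.minAreaRect(T[:,:2].astype(np.float32))),2), cv2.boxPoints(cv2.minAreaRect(T[:,:2].astype(np.float32))).round().tolist())
    if nm=="doll": print(" body",[ (k,Q[(Q[:,2]>k)&(Q[:,2]<k+20)].mean(0).round(0).tolist()) for k in(10,40,60,75)])
E
```

```text
tin ztop 98.4 280 mean [ 449.  -179.9   95.3] circ 449 -181 25.5
stin ztop 67.4 136 mean [ 368.2 -101.3   62.8] circ 368 -101 18.1
vase ztop 142.4 59 mean [643.3 221.5 139.9] circ 644 222 15.6
svase ztop 108.8 38 mean [731.8 181.2 107.4] circ 732 180 12.1
doll ztop 92.7 92 mean [450.2 360.1  89.1] circ 451 361 15.0
 body [(10, [450.0, 347.0, 19.0]), (40, [449.0, 348.0, 54.0]), (60, [448.0, 353.0, 69.0]), (75, [450.0, 359.0, 86.0])]
pot ztop 55.8 142 mean [ 434.1 -364.5   52.4] circ 435 -364 19.0
box ztop 55.6 1051 mean [486.6 152.7  51. ] circ 486 154 66.7
  rect [486.24 153.72 110.16  81.35  79.13] [[436.0, 107.0], [516.0, 92.0], [537.0, 200.0], [457.0, 215.0]]
clip ztop 21.4 167 mean [ 641.4 -218.3   13.8] circ 640 -214 58.1
  rect [ 6.4144e+02 -2.2606e+02  9.9130e+01  8.9820e+01  4.8000e-01] [[591.0, -182.0], [592.0, -271.0], [691.0, -271.0], [691.0, -181.0]]
coast ztop 98.4 285 mean [ 452.9 -179.5   10.6] circ 451 -185 48.6
  rect [ 450.19 -185.2    71.29   71.49   82.7 ] [[410.0, -216.0], [481.0, -225.0], [490.0, -154.0], [419.0, -145.0]]
```

```bash
python3 - <<'E'
from h import *
c=dict(np.load("top0.npz"));I=c["color"].astype(int);K=c["camera_matrix"];R=c["R"];t=c["t"]
def ray(u,v,z):
    o=-R.T@t;d=R.T@np.array([(u-K[0,2])/K[0,0],(v-K[1,2])/K[1,1],1]);return (o+d*(z-o[2])/d[2])[:2]
def show(nm,m,win,z):
    M=np.zeros(m.shape,np.uint8);u0,u1,v0,v1=win;M[v0:v1,u0:u1]=m[v0:v1,u0:u1]
    cs,_=cv2.findContours(M,0,1);h=max(cs,key=cv2.contourArea)[:,0]
    rx=np.array([ray(*p,z) for p in h],np.float32);r=cv2.minAreaRect(rx);print(nm,len(h),np.round(np.hstack(r),1),cv2.boxPoints(r).round().tolist())
b=(I[...,0]-I[...,2]>40);show("coaster",b,(360,416,210,265),10)
print(I[162:176,394:412].tolist()[7])
br=(I.sum(2));hsv=cv2.cvtColor(c["color"],cv2.COLOR_BGR2HSV).astype(int)
print(hsv[155:182:2,394:412,1])
show("lid",(br<170),(235,296,195,245),50)
E
python3 -c "
import cv2;a=cv2.imread('pics/top0.png');cv2.imwrite('pics/crop1.png',cv2.resize(a[150:290,170:480],None,fx=2.5,fy=2.5,interpolation=2))"
```

```text
coaster 145 [ 450.  -185.7   73.5   72.9   83.7] [[410.0, -218.0], [482.0, -226.0], [490.0, -153.0], [418.0, -145.0]]
[[93, 120, 140], [93, 120, 139], [92, 119, 139], [93, 120, 140], [70, 96, 117], [42, 74, 108], [122, 128, 139], [153, 152, 152], [153, 152, 152], [149, 150, 152], [118, 127, 137], [87, 112, 131], [92, 119, 138], [91, 118, 137], [92, 118, 137], [90, 117, 137], [91, 118, 137], [91, 118, 137]]
[[ 87  84  64  24  16  16   9   5  47  86  88  86  86  86  88  86  86  84]
 [ 86  86  70  62  73  72  86 108 102  84  87  87  87  85  87  88  89  88]
 [ 86  86 102 169 113  40   2  13  49 100  86  86  88  86  86  88  88  86]
 [ 87  86  88 125  99  27   2   2  21  86  87  86  87  87  85  87  89  87]
 [ 86  86  86  99 153  31   2   2  25  71  85  84  86  86  86  85  87  85]
 [ 86  86  85  90 161  51   2   2   2  22  95  86  84  85  85  85  83  83]
 [ 86  86  86  90 125  99  27   2   2  19  82  84  86  84  86  86  86  86]
 [ 86  84  86  86 102 156  31   2   2   5  35  86  85  86  84  87  86  86]
 [ 85  87  85  85  94 164  51   2   2   2  25  92  86  86  86  86  84  86]
 [ 85  85  85  84  91 140 105  26   2   2  24  81  84  84  86  84  83  84]
 [ 86  86  86  84  86 101 160  26   0   2   5  41  85  85  86  85  85  86]
 [ 86  86  86  86  85  97 169  71  10   2   2  23  93  86  85  86  86  86]
 [ 83  83  85  84  84  93 145 156 146 158 180 159 105  85  85  87  86  84]
 [ 86  84  86  85  85  84  89  95  94  90  90  87  84  85  83  85  85  85]]
lid 142 [485.4 149.9 108.8  74.8  79.3] [[439.0, 103.0], [512.0, 89.0], [532.0, 196.0], [459.0, 210.0]]
```

View pics/crop1.png

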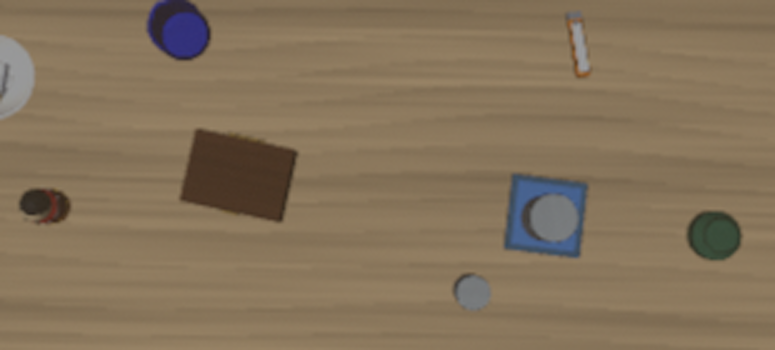

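The crop shows the coaster rim with the tin near its centre, the tilted lid, and the clipper lying roughly along world x with its white lever up. I'll write the small conversion helper and start moving.

```bash
cat > rel.py <<'E'
import sys,numpy as np
from scipy.spatial.transform import Rotation as Rn
from station import robot
x,y,z,yaw=map(float,sys.argv[1:5])   # target TCP mm, closing-line yaw deg
s=robot.sense();q=s["ee_rot"];R=Rn.from_quat([q[1],q[2],q[3],q[0]])
a=np.radians(yaw);Y=np.array([np.cos(a),np.sin(a),0]);Z=np.array([0,0,-1.]);T=Rn.from_matrix(np.c_[np.cross(Y,Z),Y,Z])
print("t",round(s["time"],2),"pos",np.round(s["tool_pos"],1),"w",round(s["gripper_width"],1),"gf",round(s["grasp_force"],1),"j",np.round(s["joint_pos"],2))
print("shift",R.inv().apply(np.array([x,y,z])-s["tool_pos"]).round(1),"turn",(R.inv()*T).as_rotvec().round(3))
E
python3 rel.py 449 -180 180 -22
```

```text
t 0.1 pos [136.8 506.5 241.6] w 85.6 gf 0.0 j [ 1.31  0.13 -0.04  1.41 -0.    1.57]
shift [-480.4 -581.3   62.4] turn [-1.000e-03  1.000e-03  1.691e+00]
```

Request:
send_rows --pt "-36 -44 0 0 0 0.13 1" --pt "-72 -88 0 0 0 0.26 1" --pt "-108 -131 0 0 0 0.39 1" --pt "-144 -175 0 0 0 0.52 1" --pt "-180 -218 0 0 0 0.65 1" --pt "-216 -261 0 0 0 0.78 1" --pt "-252 -305 0 0 0 0.9 1" --pt "-288 -348 0 0 0 1.03 1" --pt "-324 -392 0 0 0 1.15 1" --pt "-360 -436 0 0 0 1.27 1"

```text
time: 1.35
tool_pos: [371.0, -9.9, 242.2]
ee_rot: [0.0, 0.695, 0.719, 0.0]
contact_force: [0.5, 0.2, -0.5]
gripper_width: 85.5
grasp_force: 0.0
```

```bash
python3 rel.py 449 -180 180 -22
```

```text
t 1.35 pos [371.   -9.9 242.2] w 85.5 gf 0.0 j [-0.03 -0.17 -0.32  1.41  0.    1.51]
shift [-172.6   72.4   62.2] turn [ 0.    -0.     0.417]
```

Request:
send_rows --pt "-43 18 15 0 0 0.1 1" --pt "-86 36 30 0 0 0.21 1" --pt "-130 54 45 0 0 0.32 1" --pt "-173 72 62 0 0 0.42 1" --pt "-173 72 62 0 0 0.42 1" --pt "-173 72 62 0 0 0.42 1" --pt "-173 72 62 0 0 0.42 1"

```text
time: 2.22
tool_pos: [448.9, -177.4, 180.9]
ee_rot: [0.0, 0.828, 0.56, 0.0]
contact_force: [0.1, 0.7, 0.5]
gripper_width: 85.2
grasp_force: 0.0
```

```bash
cat > wr.py <<'E'
import sys,numpy as np,cv2
from scipy.spatial.transform import Rotation as Rn
from station import robot
def wrist(name):
    s=robot.sense();c=robot.capture("wrist");q=s["ee_rot"];R=Rn.from_quat([q[1],q[2],q[3],q[0]]).as_matrix()
    H=np.array(c["hand_eye"]);A=R@H[:3,:3];o=R@H[:3,3]+s["tool_pos"]   # X=A Xc+o
    c["R"]=A.T;c["t"]=-A.T@o
    cv2.imwrite(f"pics/{name}.png",c["color"]);np.savez(name+".npz",**c)
    return c
def ray(c,u,v,z):
    K=c["camera_matrix"];R=c["R"];o=-R.T@c["t"];d=R.T@np.array([(u-K[0,2])/K[0,0],(v-K[1,2])/K[1,1],1]);return (o+d*(z-o[2])/d[2])[:2]
E
python3 - <<'E'
from wr import *
from h import world
c=wrist("w1");W=world(c);Z=c["z_map"];m=(Z>50)&(W[...,2]>88)&(W[...,2]<110)&(np.hypot(W[...,0]-449,W[...,1]+180)<60)
P=W[m];print(len(P));(x,y),r=cv2.minEnclosingCircle(P[:,:2].astype(np.float32));print(x,y,r,P.mean(0))
I=c["color"].astype(int);b=(I[...,0]-I[...,2]>40)&(Z>50)&(W[...,2]<25)&(W[...,2]>5);Q=W[b];r=cv2.minAreaRect(Q[:,:2].astype(np.float32));print(np.round(np.hstack(r),1),cv2.boxPoints(r).round(1).tolist())
E
python3 rel.py 449 -180 60 -22
```

```text
4063
450.1864013671875 -182.83790588378906 25.75004768371582 [ 450.79950326 -181.52176411   92.82420889]
[ 452.9 -186.4   82.3   81.4   84.1] [[408.20001220703125, -223.1999969482422], [489.20001220703125, -231.5], [497.6000061035156, -149.60000610351562], [416.70001220703125, -141.3000030517578]]
t 2.27 pos [ 449.  -177.4  181. ] w 85.1 gf 0.0 j [-0.38  0.05 -0.25  1.26  0.    1.58]
shift [ -2.5   0.8 121. ] turn [ 0.001 -0.     0.003]
```

View pics/w1.png

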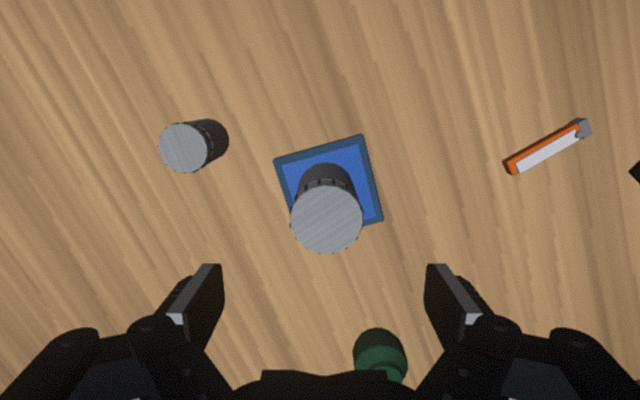

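Request:
send_rows --pt "-3.5 2.3 25 0 0 0 1" --pt "-3.5 2.3 50 0 0 0 1" --pt "-3.5 2.3 75 0 0 0 1" --pt "-3.5 2.3 98 0 0 0 1" --pt "-3.5 2.3 115 0 0 0 1" --pt "-3.5 2.3 119 0 0 0 1" --pt "-3.5 2.3 119 0 0 0 1" --pt "-3.5 2.3 119 0 0 0 1"

```text
time: 3.28
tool_pos: [450.5, -182.3, 62.3]
ee_rot: [0.001, 0.829, 0.56, 0.0]
contact_force: [0.3, -0.6, -0.4]
gripper_width: 85.6
grasp_force: 0.0
```

Request:
send_rows --force 30 --pt "0 0 0 0 0 0 -0.2" --pt "0 0 0 0 0 0 -0.4" --pt "0 0 0 0 0 0 -1" --pt "0 0 0 0 0 0 -1" --pt "0 0 0 0 0 0 -1" --pt "0 0 0 0 0 0 -1" --pt "0 0 0 0 0 0 -1" --pt "0 0 0 0 0 0 -1"

```text
time: 4.28
tool_pos: [450.0, -182.4, 61.7]
ee_rot: [0.0, 0.829, 0.56, 0.0]
contact_force: [-1.1, 0.7, 5.0]
gripper_width: 48.9
grasp_force: 31.5
```

```bash
python3 rel.py 468 -16 110 60
python3 - <<'E'
from wr import *
c=dict(np.load("w1.npz"));h=cv2.cvtColor(c["color"],cv2.COLOR_BGR2HSV).astype(int)
m=np.zeros((400,640),np.uint8);s=np.s_[100:195,490:605];H=h[s];m[s]=((H[...,1]<50)&(H[...,2]>120))*255
mo=np.zeros((400,640),np.uint8);mo[s]=((H[...,1]>160))*255
for nm,M,z in(("white",m,19),("orange",mo,8)):
    cs,_=cv2.findContours(M,0,1);k=max(cs,key=cv2.contourArea)[:,0];r=cv2.minAreaRect(np.array([ray(c,*p,z) for p in k],np.float32));print(nm,np.round(np.hstack(r),1),cv2.boxPoints(r).round(1).tolist())
E
```

```text
t 4.28 pos [ 450.  -182.4   61.7] w 48.9 gf 31.5 j [-0.38  0.12 -0.45  1.   -0.    1.57]
shift [161.  -45.5 -48.4] turn [ 0.    0.   -1.43]
white [ 638.6 -220.2   55.4   11.2   11. ] [[610.4000244140625, -219.89999389648438], [612.5, -230.89999389648438], [666.9000244140625, -220.39999389648438], [664.7000122070312, -209.39999389648438]]
orange [ 640.3 -220.7   67.8   17.4   10.1] [[605.4000244140625, -218.10000610351562], [608.4000244140625, -235.1999969482422], [675.2000122070312, -223.39999389648438], [672.2000122070312, -206.1999969482422]]
```

Request:
send_rows --pt "0 0 -12 0 0 0 -1" --pt "0 0 -25 0 0 0 -1" --pt "13 -3 -32 0 0 0 -1" --pt "40 -11 -32 0 0 0 -1" --pt "72 -20 -32 0 0 0 -1" --pt "104 -29 -32 0 0 0 -1" --pt "134 -37 -30 0 0 0 -1" --pt "153 -42 -25 0 0 0 -1" --pt "161 -44.5 -15 0 0 0 -1" --pt "161 -44.5 -8 0 0 0 -1"

```text
time: 5.52
tool_pos: [468.4, -15.8, 68.6]
ee_rot: [-0.0, 0.828, 0.56, -0.0]
contact_force: [0.2, 1.0, -1.7]
gripper_width: 49.0
grasp_force: 31.6
```

```bash
python3 rel.py 468.7 -16.5 52.2 -22
```

```text
t 5.53 pos [468.4 -15.8  68.6] w 49.0 gf 31.6 j [-0.03  0.08 -0.48  1.01 -0.    1.92]
shift [-0.5  0.5 16.4] turn [-0.001  0.     0.002]
```

Request:
send_rows --pt "-0.5 0.5 6 0 0 0 -1" --pt "-0.5 0.5 11 0 0 0 -1" --pt "-0.5 0.5 15 0 0 0 -1" --pt "-0.5 0.5 17 0 0 0 -1" --pt "-0.5 0.5 17 0 0 0 -1" --pt "-0.5 0.5 17 0 0 0 -1"

```text
time: 6.28
tool_pos: [469.3, -17.0, 52.5]
ee_rot: [0.0, 0.829, 0.56, 0.0]
contact_force: [0.2, -0.2, -1.8]
gripper_width: 48.8
grasp_force: 31.6
```

Request:
send_rows --pt "0 0 0 0 0 0 0.4" --pt "0 0 0 0 0 0 0.7" --pt "0 0 0 0 0 0 1" --pt "0 0 0 0 0 0 1" --pt "0 0 0 0 0 0 1" --pt "0 0 -15 0 0 0 1" --pt "0 0 -45 0 0 0 1" --pt "0 0 -95 0 0 0 1" --pt "0 0 -145 0 0 0 1"

```text
time: 7.4
tool_pos: [468.8, -17.0, 199.8]
ee_rot: [0.0, 0.829, 0.56, 0.0]
contact_force: [1.6, -0.9, 0.0]
gripper_width: 85.4
grasp_force: 0.0
```

```bash
python3 rel.py 644 222 210 -22
```

```text
t 7.4 pos [468.8 -17.  199.8] w 85.4 gf 0.0 j [-0.04  0.02 -0.24  1.3  -0.    1.92]
shift [287.1  73.2 -10.2] turn [ 0.001 -0.     0.001]
```

Request:
send_rows --pt "29 7 -5 0 0 -0.1 1" --pt "70 18 -15 0 0 -0.25 1" --pt "115 29 -25 0 0 -0.4 1" --pt "165 42 -35 0 0 -0.55 1" --pt "215 55 -40 0 0 -0.7 1" --pt "255 65 -40 0 0 -0.7 1" --pt "287 73 -40 0 0 -0.7 1" --pt "287 73 -40 0 0 -0.7 1" --pt "287 73 -40 0 0 -0.7 1" --pt "287 73 -40 0 0 -0.7 1"

```text
time: 8.65
tool_pos: [643.6, 221.0, 238.2]
ee_rot: [0.0, 0.587, 0.81, 0.0]
contact_force: [0.0, 0.5, -0.7]
gripper_width: 85.4
grasp_force: 0.0
```

```bash
python3 - <<'E'
from wr import *
from h import world
c=wrist("w2");W=world(c);Z=c["z_map"]
for lo,hi in((120,150),(40,74)):
    m=(Z>50)&(W[...,2]>lo)&(W[...,2]<hi)&(np.hypot(W[...,0]-644,W[...,1]-222)<45)
    P=W[m];(x,y),r=cv2.minEnclosingCircle(P[:,:2].astype(np.float32));print(len(P),x,y,r,P.mean(0))
t=robot.capture("top");W=world(t);Z=t["z_map"]
m=(Z>50)&(W[...,2]>78)&(W[...,2]<95)&(np.hypot(W[...,0]-469,W[...,1]+16)<60);P=W[m]
if len(P):print("tin",cv2.minEnclosingCircle(P[:,:2].astype(np.float32)),len(P))
I=t["color"].astype(int);m=(Z>50)&(I[...,0]-I[...,2]>25)&(W[...,2]>3)&(W[...,2]<20)&(np.hypot(W[...,0]-451,W[...,1]+186)<65);P=W[m];print("coaster",np.round(np.hstack(cv2.minAreaRect(P[:,:2].astype(np.float32))),1))
cv2.imwrite("pics/top1.png",t["color"])
E
python3 rel.py 644 222 112 18
```

```text
1055 645.4110717773438 220.21661376953125 15.04146957397461 [645.20617281 220.76561122 133.8356895 ]
415 645.4547729492188 220.18983459472656 29.88187599182129 [640.16039459 236.51063923  59.92371359]
tin ((468.5921630859375, -16.01837158203125), 25.383459091186523) 290
coaster [ 449.8 -185.4   80.8   79.6   84.1]
t 8.75 pos [643.7 221.1 238.1] w 85.4 gf 0.0 j [ 0.33  0.44  0.36  1.49 -0.    1.59]
shift [  0.8   0.5 126.1] turn [0.001 0.    0.002]
```

View pics/w2.png

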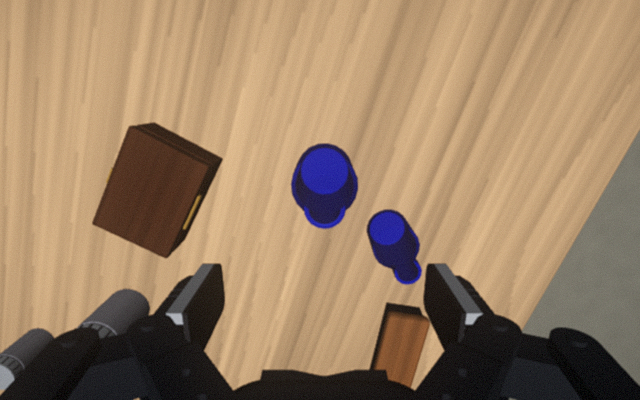

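Request:
send_rows --pt "-0.9 1.3 25 0 0 0 1" --pt "-0.9 1.3 50 0 0 0 1" --pt "-0.9 1.3 75 0 0 0 1" --pt "-0.9 1.3 100 0 0 0 1" --pt "-0.9 1.3 120 0 0 0 1" --pt "-0.9 1.3 126 0 0 0 1" --pt "-0.9 1.3 126 0 0 0 1" --pt "-0.9 1.3 126 0 0 0 1"

```text
time: 9.75
tool_pos: [646.1, 221.6, 112.6]
ee_rot: [0.001, 0.587, 0.81, 0.001]
contact_force: [0.5, 0.2, 0.7]
gripper_width: 85.7
grasp_force: 0.0
```

Request:
send_rows --force 35 --pt "0 0 0 0 0 0 0.3" --pt "0 0 0 0 0 0 0" --pt "0 0 0 0 0 0 -0.2" --pt "0 0 0 0 0 0 -0.4" --pt "0 0 0 0 0 0 -1" --pt "0 0 0 0 0 0 -1" --pt "0 0 0 0 0 0 -1" --pt "0 0 0 0 0 0 -1" --pt "0 0 0 0 0 0 -1"

```text
time: 10.88
tool_pos: [645.7, 221.5, 111.9]
ee_rot: [0.0, 0.587, 0.81, 0.0]
contact_force: [-1.2, 0.0, 6.5]
gripper_width: 37.6
grasp_force: 35.2
```

```bash
python3 rel.py 451 -186 200 -22
```

```text
t 10.88 pos [645.7 221.5 111.9] w 37.6 gf 35.2 j [0.33 0.45 0.1  1.23 0.   1.58]
shift [-326.6 -312.   -88.3] turn [ 0.001 -0.     0.701]
```

Request:
send_rows --pt "0 0 0 0 0 0 0.2" --pt "0 0 0 0 0 0 0.2" --pt "0 0 -6 0 0 0 0.2" --pt "0 0 -12 0 0 0 0.2" --pt "0 0 -12 0 0 0 -0.2" --pt "0 0 -12 0 0 0 -0.4" --pt "0 0 -12 0 0 0 -1" --pt "0 0 -12 0 0 0 -1" --pt "0 0 -12 0 0 0 -1" --pt "0 0 -12 0 0 0 -1"

```text
time: 12.12
tool_pos: [646.1, 221.7, 124.8]
ee_rot: [0.001, 0.587, 0.81, 0.001]
contact_force: [-0.9, -0.4, 5.6]
gripper_width: 34.7
grasp_force: 34.5
```

```bash
python3 rel.py 451 -186 200 -22; python3 - <<'E'
from wr import *
c=wrist("w3")
E
```

```text
t 12.12 pos [646.1 221.7 124.8] w 34.7 gf 34.5 j [ 0.33  0.44  0.13  1.25 -0.    1.58]
shift [-326.5 -312.3  -75.9] turn [ 0.002 -0.001  0.701]
```

View pics/w3.png

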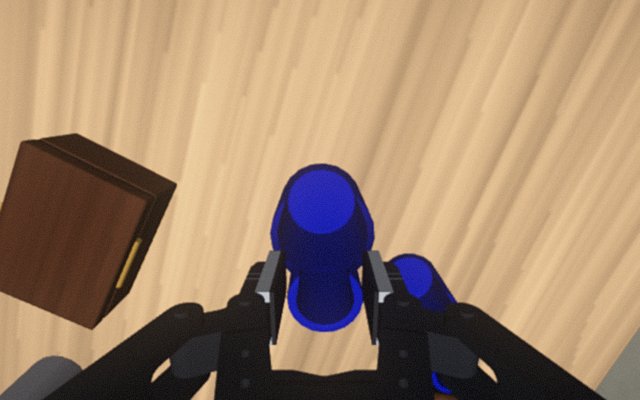

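The wrist view shows the vase rim (325,297) between the pads at x=270 and x=378, centred. I'll test the lift gently.

Request:
send_rows --force 45 --pt "0 0 0 0 0 0 -1" --pt "0 0 -3 0 0 0 -1" --pt "0 0 -7 0 0 0 -1" --pt "0 0 -12 0 0 0 -1" --pt "0 0 -15 0 0 0 -1" --pt "0 0 -15 0 0 0 -1" --pt "0 0 -15 0 0 0 -1"

```text
time: 13.05
tool_pos: [645.5, 221.5, 138.1]
ee_rot: [-0.0, 0.587, 0.81, -0.0]
contact_force: [0.5, -0.3, -2.9]
gripper_width: 34.2
grasp_force: 44.6
```

```bash
python3 rel.py 451 -186 200 -22; python3 - <<'E'
from wr import *
c=wrist("w4")
E
```

```text
t 13.05 pos [645.5 221.5 138.1] w 34.2 gf 44.6 j [ 0.33  0.44  0.15  1.28 -0.    1.58]
shift [-326.5 -311.9  -61.8] turn [-0.     0.     0.701]
```

View pics/w4.png

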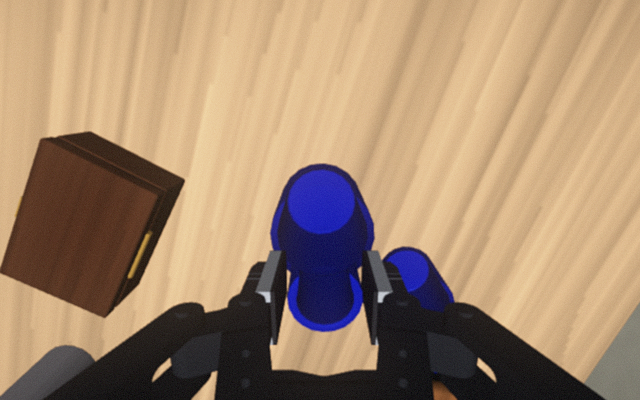

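The vase is held: it keeps the same place in the image and the force reads -2.9 N. Now I'll lift it high and carry it over.

Request:
send_rows --pt "0 0 -15 0 0 0 -1" --pt "0 0 -40 0 0 0 -1" --pt "0 0 -70 0 0 0 -1" --pt "-15 -14 -88 0 0 0.05 -1" --pt "-45 -43 -92 0 0 0.13 -1" --pt "-85 -81 -92 0 0 0.22 -1" --pt "-125 -119 -92 0 0 0.32 -1" --pt "-165 -158 -92 0 0 0.42 -1" --pt "-205 -196 -92 0 0 0.52 -1" --pt "-240 -229 -92 0 0 0.6 -1"

```text
time: 14.35
tool_pos: [500.8, -80.1, 231.0]
ee_rot: [0.0, 0.801, 0.598, 0.0]
contact_force: [0.6, -0.5, -1.8]
gripper_width: 34.1
grasp_force: 45.1
```

```bash
python3 rel.py 451.4 -184.9 160 -22
```

```text
t 14.35 pos [500.8 -80.1 231. ] w 34.1 gf 45.1 j [-0.16  0.09 -0.1   1.38 -0.    1.7 ]
shift [-114.5  -17.6   71. ] turn [0.001 0.    0.096]
```

Request:
send_rows --pt "-30 -5 5 0 0 0.03 -1" --pt "-62 -10 20 0 0 0.06 -1" --pt "-92 -14 40 0 0 0.1 -1" --pt "-109 -17 58 0 0 0.1 -1" --pt "-114.5 -17.6 71 0 0 0.1 -1" --pt "-114.5 -17.6 76 0 0 0.1 -1" --pt "-114.5 -17.6 78 0 0 0.1 -1" --pt "-114.5 -17.6 78 0 0 0.1 -1"

```text
time: 15.35
tool_pos: [454.4, -182.5, 152.7]
ee_rot: [0.0, 0.829, 0.56, 0.0]
contact_force: [-0.7, -0.8, -2.2]
gripper_width: 34.2
grasp_force: 45.1
```

```bash
python3 rel.py 451.4 -184.9 134.5 -22
```

```text
t 15.35 pos [ 454.4 -182.5  152.7] w 34.2 gf 45.1 j [-0.38  0.07 -0.29  1.2   0.    1.57]
shift [-3.3 -1.9 18.2] turn [ 0.001 -0.     0.002]
```

Request:
send_rows --pt "-2 -1 4 0 0 0 -1" --pt "-3.3 -1.9 9 0 0 0 -1" --pt "-3.3 -1.9 13 0 0 0 -1" --pt "-3.3 -1.9 16 0 0 0 -1" --pt "-3.3 -1.9 18 0 0 0 -1" --pt "-3.3 -1.9 18 0 0 0 -1" --pt "-3.3 -1.9 18 0 0 0 -1"

```text
time: 16.23
tool_pos: [451.0, -185.3, 134.9]
ee_rot: [0.0, 0.829, 0.56, 0.0]
contact_force: [-2.5, 1.2, 5.5]
gripper_width: 33.9
grasp_force: 46.3
```

```bash
python3 rel.py 451.4 -184.9 134.5 -22
```

```text
t 16.23 pos [ 451.  -185.3  134.9] w 33.9 gf 46.3 j [-0.39  0.08 -0.33  1.16 -0.    1.56]
shift [0.5 0.2 0.4] turn [0.001 0.    0.001]
```

Contact with the coaster shows at +5.5 N. I'll release gradually and rise.

Request:
send_rows --pt "0 0 0 0 0 0 0" --pt "0 0 0 0 0 0 0.4" --pt "0 0 0 0 0 0 0.8" --pt "0 0 0 0 0 0 1" --pt "0 0 0 0 0 0 1" --pt "0 0 -15 0 0 0 1" --pt "0 0 -45 0 0 0 1" --pt "0 0 -85 0 0 0 1" --pt "0 0 -100 0 0 0 1"

```text
time: 17.35
tool_pos: [451.9, -185.7, 237.6]
ee_rot: [0.002, 0.829, 0.56, 0.001]
contact_force: [0.5, -0.4, 0.4]
gripper_width: 85.5
grasp_force: 0.0
```

```bash
python3 rel.py 640 -220 150 -80; python3 - <<'E'
from wr import *
from h import world
for n in("w","top"):
    c=wrist("w5") if n=="w" else robot.capture("top");W=world(c);Z=c["z_map"]
    m=(Z>50)&(W[...,2]>125)&(W[...,2]<165)&(np.hypot(W[...,0]-451,W[...,1]+186)<35);P=W[m]
    print(len(P),P.mean(0) if len(P) else "", cv2.minEnclosingCircle(P[:,:2].astype(np.float32)) if len(P) else "")
E
```

```text
t 17.35 pos [ 451.9 -185.7  237.6] w 85.5 gf 0.0 j [-0.39  0.05 -0.13  1.38 -0.    1.56]
shift [ 38.5 186.9  88.4] turn [ 0.004 -0.002  1.013]
1295 [ 450.52631431 -184.60589216  142.12691046] ((450.30401611328125, -185.25465393066406), 15.041680335998535)
40 [ 448.00566023 -173.48704725  144.4507866 ] ((447.90179443359375, -179.3790740966797), 14.09166431427002)
```

Request:
send_rows --pt "8 40 0 0 0 0.17 1" --pt "18 90 10 0 0 0.34 1" --pt "28 140 40 0 0 0.5 1" --pt "38 187 75 0 0 0.67 1" --pt "38 187 88 0 0 0.84 1" --pt "38 187 88 0 0 1.0 1" --pt "38 187 88 0 0 1.0 1" --pt "38 187 88 0 0 1.0 1" --pt "38 187 88 0 0 1.0 1"

```text
time: 18.58
tool_pos: [638.5, -220.0, 146.5]
ee_rot: [0.0, 0.996, 0.094, 0.0]
contact_force: [-0.8, -0.6, 0.1]
gripper_width: 85.3
grasp_force: 0.0
```

```bash
python3 rel.py 640 -220 15 -79.5; python3 - <<'E'
from wr import *
c=wrist("w6");h=cv2.cvtColor(c["color"],cv2.COLOR_BGR2HSV).astype(int);H=h
m=((H[...,1]<50)&(H[...,2]>110)).astype(np.uint8)*255
mo=((H[...,1]>150)&(H[...,2]>90)&(H[...,0]<25)).astype(np.uint8)*255
for nm,M,z in(("white",m,19),("orange",mo,8)):
    M[260:]=0
    cs,_=cv2.findContours(M,0,1);k=max(cs,key=cv2.contourArea)[:,0];r=cv2.minAreaRect(np.array([ray(c,*p,z) for p in k],np.float32));print(nm,k.mean(0),np.round(np.hstack(r),1))
E
```

```text
t 18.57 pos [ 638.5 -220.   146.5] w 85.3 gf 0.0 j [-0.33  0.43  0.15  1.29  0.    2.62]
shift [  1.4   0.3 131.5] turn [ 0.    -0.     0.006]
white [324.92405063 194.41772152] [ 642.8 -221.5   57.3   10.4    9.6]
orange [325.         190.09597523] [ 640.8 -221.9   63.9   14.6    9.5]
```

View pics/w6.png

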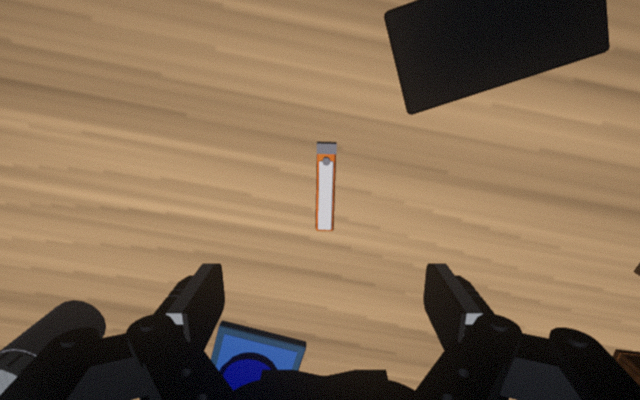

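The clipper lies straight up and down in the image at (325,187), centred between the fingers.

Request:
send_rows --pt "5 2 30 0 0 0 0.6" --pt "5 2 60 0 0 0 0.2" --pt "5 2 90 0 0 0 -0.1" --pt "5 2 110 0 0 0 -0.1" --pt "5 2 124 0 0 0 -0.1" --pt "5 2 130 0 0 0 -0.1" --pt "5 2 132 0 0 0 -0.1" --pt "5 2 132 0 0 0 -0.1" --pt "5 2 132 0 0 0 -0.1"

```text
time: 19.75
tool_pos: [644.3, -221.1, 15.1]
ee_rot: [0.0, 0.996, 0.094, 0.001]
contact_force: [-0.1, 0.0, -0.5]
gripper_width: 38.4
grasp_force: 0.0
```

Request:
send_rows --force 30 --pt "0 0 0 0 0 0 -0.4" --pt "0 0 0 0 0 0 -0.6" --pt "0 0 0 0 0 0 -1" --pt "0 0 0 0 0 0 -1" --pt "0 0 0 0 0 0 -1" --pt "0 0 0 0 0 0 -1"

```text
time: 20.5
tool_pos: [644.1, -221.1, 14.6]
ee_rot: [0.0, 0.996, 0.094, 0.0]
contact_force: [-0.9, -0.0, 3.5]
gripper_width: 14.0
grasp_force: 30.5
```

```bash
python3 rel.py 486 153 100 -11
```

```text
t 20.5 pos [ 644.1 -221.1   14.6] w 14.0 gf 30.5 j [-0.33  0.5  -0.04  1.03 -0.    2.62]
shift [ -85.4 -397.   -85.5] turn [ 1.000e-03 -0.000e+00 -1.191e+00]
```

Request:
send_rows --pt "0 0 -20 0 0 0 -1" --pt "0 0 -60 0 0 0 -1" --pt "-4 -20 -100 0 0 -0.08 -1" --pt "-12 -55 -120 0 0 -0.2 -1" --pt "-21 -100 -120 0 0 -0.34 -1" --pt "-32 -148 -120 0 0 -0.5 -1" --pt "-42 -196 -120 0 0 -0.66 -1" --pt "-53 -245 -120 0 0 -0.82 -1" --pt "-63 -294 -120 0 0 -0.98 -1" --pt "-73 -340 -120 0 0 -1.1 -1"

```text
time: 21.75
tool_pos: [507.6, 100.8, 133.9]
ee_rot: [-0.0, 0.798, 0.602, -0.0]
contact_force: [0.6, 0.7, -0.3]
gripper_width: 13.6
grasp_force: 30.1
```

```bash
python3 rel.py 486 153 80 -11
```

```text
t 21.75 pos [507.6 100.8 133.9] w 13.6 gf 30.1 j [ 0.2   0.13 -0.27  1.17  0.    2.05]
shift [ 44.3 -35.1  53.9] turn [-0.001  0.    -0.087]
```

Request:
send_rows --pt "15 -12 5 0 0 -0.03 -1" --pt "32 -25 15 0 0 -0.06 -1" --pt "42 -33 25 0 0 -0.09 -1" --pt "44.3 -35.1 35 0 0 -0.09 -1" --pt "44.3 -35.1 40 0 0 -0.09 -1" --pt "44.3 -35.1 40 0 0 -0.09 -1" --pt "44.3 -35.1 40 0 0 -0.09 -1"

```text
time: 22.62
tool_pos: [487.7, 151.4, 94.6]
ee_rot: [0.0, 0.772, 0.635, 0.0]
contact_force: [-0.2, -1.4, 0.7]
gripper_width: 13.9
grasp_force: 30.1
```

```bash
python3 rel.py 486 152.5 65.5 -11; python3 - <<'E'
from wr import *
from h import world
c=wrist("w7");W=world(c);Z=c["z_map"]
m=(Z>50)&(W[...,2]>42)&(W[...,2]<62)&(np.hypot(W[...,0]-486,W[...,1]-153)<80)
P=W[m];r=cv2.minAreaRect(P[:,:2].astype(np.float32));print(len(P),P[:,2].mean(),np.round(np.hstack(r),1))
h=cv2.cvtColor(c["color"],cv2.COLOR_BGR2HSV).astype(int)
w=(h[...,1]<50)&(h[...,2]>110)&(Z>50)&(W[...,2]>60)&(W[...,2]<140)&(np.hypot(W[...,0]-486,W[...,1]-153)<70);Q=W[w];print(len(Q), np.round(np.hstack(cv2.minAreaRect(Q[:,:2].astype(np.float32))),1) if len(Q) else "",Q[:,2].mean())
E
```

```text
t 22.62 pos [487.7 151.4  94.6] w 13.9 gf 30.1 j [ 0.3   0.14 -0.35  1.08 -0.    2.07]
shift [ 0.8 -2.  29.1] turn [ 0.    -0.    -0.002]
16816 47.90752740147982 [487.4 151.6 110.3  82.4  79.1]
3756 [491.  152.4  69.3  24.1  87.8] 94.94361248976841
```

View pics/w7.png

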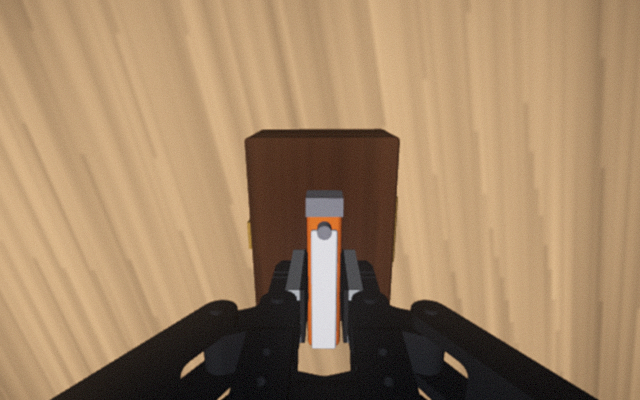

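The clipper is held straight and aligned with the lid (lid edges at u=247 and 398, clipper at u=325).

Request:
send_rows --pt "1 -1 8 0 0 0 -1" --pt "1 -1 16 0 0 0 -1" --pt "1 -1 23 0 0 0 -1" --pt "1 -1 27 0 0 0 -1" --pt "1 -1 29 0 0 0 -1" --pt "1 -1 29 0 0 0 -1" --pt "1 -1 29 0 0 0 -1"

```text
time: 23.55
tool_pos: [486.7, 153.0, 65.5]
ee_rot: [0.0, 0.772, 0.636, 0.0]
contact_force: [-0.2, 0.0, -0.4]
gripper_width: 14.0
grasp_force: 30.1
```

```bash
python3 rel.py 487 152.5 65 -11
```

```text
t 23.55 pos [486.7 153.   65.5] w 14.0 gf 30.1 j [ 0.3   0.16 -0.4   1.02 -0.    2.07]
shift [-0.4  0.4  0.5] turn [ 0.    -0.    -0.001]
```

Request:
send_rows --pt "0 0 0.5 0 0 0 -1" --pt "0 0 1 0 0 0 -1" --pt "0 0 1 0 0 0 -1" --pt "0 0 1 0 0 0 -0.5" --pt "0 0 1 0 0 0 -0.2" --pt "0 0 1 0 0 0 0" --pt "0 0 -4 0 0 0 0" --pt "0 0 -25 0 0 0 0.5" --pt "0 0 -65 0 0 0 1" --pt "0 0 -105 0 0 0 1"

```text
time: 24.8
tool_pos: [486.3, 152.9, 171.6]
ee_rot: [-0.0, 0.772, 0.636, -0.0]
contact_force: [0.4, 0.4, 0.3]
gripper_width: 85.4
grasp_force: 0.0
```

```bash
python3 rel.py 450 360 170 38
```

```text
t 24.8 pos [486.3 152.9 171.6] w 85.4 gf 0.0 j [ 0.3   0.11 -0.22  1.25  0.    2.07]
shift [196.3 -75.4   1.6] turn [-0.     0.    -0.856]
```

Request:
send_rows --pt "22 -8 0 0 0 -0.18 1" --pt "45 -17 0 0 0 -0.36 1" --pt "75 -29 0 0 0 -0.54 1" --pt "105 -40 0 0 0 -0.72 1" --pt "135 -52 0 0 0 -0.9 1" --pt "165 -63 0 0 0 -1.08 1" --pt "196 -75 0 0 0 -1.26 1" --pt "196 -75 0 0 0 -1.44 1" --pt "196 -75 0 0 0 -1.6 1" --pt "196 -75 0 0 0 -1.66 1"

```text
time: 26.05
tool_pos: [450.4, 359.9, 170.5]
ee_rot: [0.0, 0.05, 0.999, 0.0]
contact_force: [-0.1, 1.2, 0.8]
gripper_width: 85.2
grasp_force: 0.0
```

Request:
send_rows --pt "0 0 0 0 0 0 1" --pt "0 0 0 0 0 0 1"

```text
time: 26.3
tool_pos: [450.6, 359.7, 170.4]
ee_rot: [0.0, 0.052, 0.999, 0.0]
contact_force: [0.3, 0.3, -0.4]
gripper_width: 85.5
grasp_force: 0.0
```

```bash
python3 - <<'E'
from wr import *
from h import world
c=wrist("w8");W=world(c);Z=c["z_map"]
for lo,hi in((82,110),(60,110),(5,56)):
    m=(Z>50)&(W[...,2]>lo)&(W[...,2]<hi)&(np.hypot(W[...,0]-450,W[...,1]-360)<45)
    P=W[m];print(lo,len(P),cv2.minEnclosingCircle(P[:,:2].astype(np.float32)),P.mean(0))
E
python3 rel.py 450 360 37 84
```

```text
82 1351 ((450.74896240234375, 359.5059509277344), 14.962197303771973) [449.48319135 359.35691601  86.68495726]
60 1949 ((449.051513671875, 359.3953857421875), 17.70540428161621) [446.8793065  359.6669299   83.93510788]
5 601 ((449.0521545410156, 359.133544921875), 19.14620590209961) [435.31884886 360.32914031  35.05744305]
t 26.35 pos [450.6 359.6 170.4] w 85.4 gf 0.0 j [ 0.67  0.23 -0.07  1.27  0.    0.78]
shift [  0.6   0.3 133.4] turn [ 0.  0. -0.]
```

View pics/w8.png

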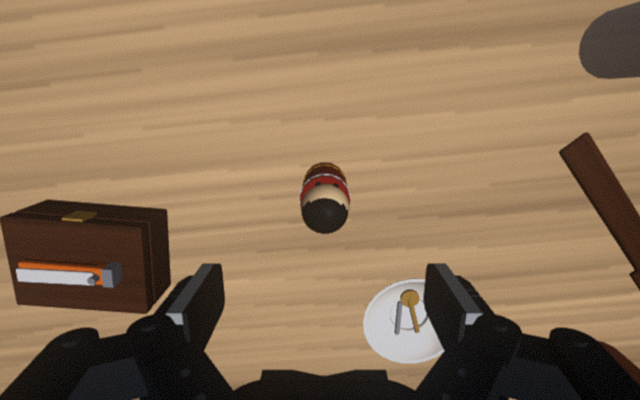

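The clipper is on the lid at (65,272), lever up. The doll is at (325,200), centred in the view.

Request:
send_rows --pt "1 0 25 0 0 0 1" --pt "1 0 50 0 0 0 1" --pt "1 0 75 0 0 0 1" --pt "1 0 100 0 0 0 1" --pt "1 0 120 0 0 0 1" --pt "1 0 128 0 0 0 1" --pt "1 0 130 0 0 0 1" --pt "1 0 130 0 0 0 1"

```text
time: 27.35
tool_pos: [449.9, 360.1, 41.0]
ee_rot: [0.0, 0.052, 0.999, 0.0]
contact_force: [0.7, -0.5, 0.2]
gripper_width: 85.4
grasp_force: 0.0
```

Request:
send_rows --force 25 --pt "0 0 0 0 0 0 0.4" --pt "0 0 0 0 0 0 0.1" --pt "0 0 0 0 0 0 -0.1" --pt "0 0 0 0 0 0 -0.3" --pt "0 0 0 0 0 0 -1" --pt "0 0 0 0 0 0 -1" --pt "0 0 0 0 0 0 -1" --pt "0 0 0 0 0 0 -1"

```text
time: 28.35
tool_pos: [449.8, 360.0, 40.7]
ee_rot: [0.0, 0.052, 0.999, 0.0]
contact_force: [-0.6, 0.8, 5.3]
gripper_width: 37.0
grasp_force: 25.3
```

```bash
python3 rel.py 542 -24 180 84
```

```text
t 28.35 pos [449.8 360.   40.7] w 37.0 gf 25.3 j [ 0.67  0.29 -0.28  0.99  0.    0.78]
shift [-131.6 -372.3 -139.4] turn [0.001 0.001 0.001]
```

Request:
send_rows --pt "0 0 -15 0 0 0 -1" --pt "0 0 -50 0 0 0 -1" --pt "0 0 -95 0 0 0 -1" --pt "-5 -15 -115 0 0 0 -1" --pt "-18 -50 -120 0 0 0 -1" --pt "-35 -100 -120 0 0 0 -1" --pt "-53 -150 -120 0 0 0 -1" --pt "-71 -200 -120 0 0 0 -1" --pt "-88 -250 -120 0 0 0 -1" --pt "-106 -300 -120 0 0 0 -1"

```text
time: 29.6
tool_pos: [523.8, 48.7, 160.8]
ee_rot: [0.0, 0.052, 0.999, -0.0]
contact_force: [0.1, 0.7, -1.1]
gripper_width: 37.1
grasp_force: 25.4
```

```bash
python3 rel.py 542.2 -24 41 84
```

```text
t 29.6 pos [523.8  48.7 160.8] w 37.1 gf 25.4 j [ 0.09  0.14 -0.2   1.23 -0.    0.2 ]
shift [-25.8 -70.4 119.8] turn [-0.     0.     0.001]
```

Request:
send_rows --pt "-12 -35 0 0 0 0 -1" --pt "-22 -60 10 0 0 0 -1" --pt "-25.8 -70.4 35 0 0 0 -1" --pt "-25.8 -70.4 60 0 0 0 -1" --pt "-25.8 -70.4 82 0 0 0 -1" --pt "-25.8 -70.4 100 0 0 0 -1" --pt "-25.8 -70.4 110 0 0 0 -1" --pt "-25.8 -70.4 116 0 0 0 -1" --pt "-25.8 -70.4 118 0 0 0 -1" --pt "-25.8 -70.4 118 0 0 0 -1"

```text
time: 30.85
tool_pos: [542.5, -22.3, 42.7]
ee_rot: [0.0, 0.052, 0.999, -0.0]
contact_force: [0.2, 0.5, -0.6]
gripper_width: 37.3
grasp_force: 25.4
```

```bash
python3 rel.py 542.2 -24 41 84
```

```text
t 30.85 pos [542.5 -22.3  42.7] w 37.3 gf 25.4 j [-0.04  0.23 -0.36  0.98 -0.    0.06]
shift [ 0.1 -1.8  1.7] turn [0.    0.001 0.001]
```

Request:
send_rows --pt "0 -1 1 0 0 0 -1" --pt "0 -1 2 0 0 0 -1" --pt "0 -1 2 0 0 0 -1" --pt "0 -1 2 0 0 0 0.1" --pt "0 -1 2 0 0 0 0.4" --pt "0 -1 2 0 0 0 0.7" --pt "0 -1 2 0 0 0 1" --pt "0 -1 2 0 0 0 1" --pt "0 -1 -10 0 0 0 1" --pt "0 -1 -30 0 0 0 1"

```text
time: 32.1
tool_pos: [541.7, -23.2, 72.7]
ee_rot: [-0.001, 0.052, 0.999, 0.0]
contact_force: [1.1, -0.2, -0.4]
gripper_width: 85.3
grasp_force: 0.0
```

Request:
send_rows --pt "0 0 -40 0 0 0 1" --pt "0 0 -90 0 0 0 1" --pt "0 0 -140 0 0 0 1" --pt "50 20 -170 0 0 0 1" --pt "100 40 -200 0 0 0 1" --pt "150 60 -220 0 0 0 1" --pt "200 80 -220 0 0 0 1" --pt "240 120 -220 0 0 0 1" --pt "250 160 -220 0 0 0 1" --pt "250 200 -220 0 0 0 1"

```text
time: 33.35
tool_pos: [313.1, 202.7, 293.9]
ee_rot: [0.001, 0.051, 0.999, 0.001]
contact_force: [0.5, -0.0, 0.2]
gripper_width: 85.4
grasp_force: 0.0
```

```bash
python3 - <<'E'
from h import *
from station import robot
s=robot.capture("scene");cv2.imwrite("pics/scene2.png",s["color"])
c=robot.capture("top");cv2.imwrite("pics/top2.png",c["color"]);W=world(c);Z=c["z_map"]
for nm,x,y,lo,hi in(("tin",469,-16,78,95),("vase",451,-186,135,165),("doll",542,-24,82,100),("pot",434,-364,46,70)):
    m=(Z>50)&(W[...,2]>lo)&(W[...,2]<hi)&(np.hypot(W[...,0]-x,W[...,1]-y)<38);P=W[m]
    print(nm,len(P),cv2.minEnclosingCircle(P[:,:2].astype(np.float32)) if len(P) else "",P[:,2].max() if len(P) else "")
# clipper on lid: white lever
h=cv2.cvtColor(c["color"],cv2.COLOR_BGR2HSV).astype(int);m=(h[...,1]<60)&(h[...,2]>100)&(Z>50)&(np.hypot(W[...,0]-487,W[...,1]-152)<50);P=W[m];print("lever",np.round(np.hstack(cv2.minAreaRect(P[:,:2].astype(np.float32))),1),P[:,2].mean())
E
```

```text
tin 288 ((468.9224853515625, -16.294111251831055), 25.26418113708496) 92.54639020818556
vase 69 ((448.5272521972656, -183.27993774414062), 15.267561912536621) 157.02902911514147
doll 107 ((541.3729248046875, -21.831722259521484), 16.237640380859375) 96.60287986686717
pot 153 ((434.9586181640625, -362.4316711425781), 19.853715896606445) 61.59402538004305
lever [485.8 154.7  66.5  11.9  78.8] 66.20050962501743
```

View pics/scene2.png

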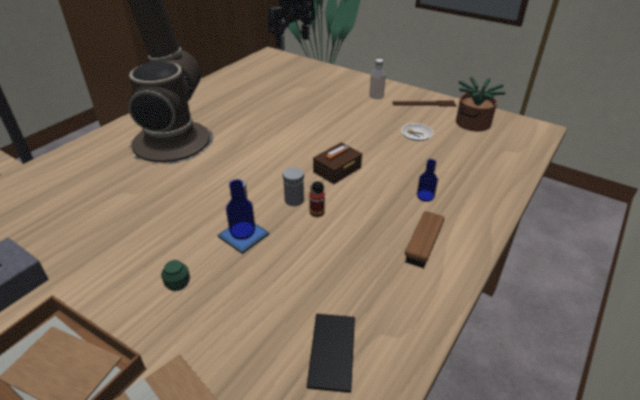

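The scene view shows everything upright: vase on the coaster (241,215), tin (293,187) with the doll beside it (317,199), clipper on the lid (337,152), and pot unmoved (175,275). The measured positions are within tolerance, so I'm handing in.

```bash
python3 -c "
from station import robot
print(robot.job_done())"
```

```text
the job is handed in; nothing more can be done
None
```

The job is handed in: by my last camera check the vase, tin, doll and clipper all stand within tolerance of their target places, the pot has not moved, and about 33 s of the 109 s was used; no verdict was returned.

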